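Close the access cover of the heel-press drive

ROBOT

A 6-joint arm with a two-finger parallel gripper is mounted at the origin on the work surface. World frame = base frame: x ahead of the robot, y to its left, z up, the work surface at z = 0. Lengths are in m, angles in rad, forces in N, time in s.
With the tool pointing down it reaches from about 0.4 to 0.825 m from the base axis. Payload 7 kg.
Tool frame: the origin (TCP) lies at the very end of the fingers, on their centre line; the grasp point (between the pads) lies 19 mm behind it; z points along the fingers, y is the line along which they close (so a half turn about z gives the same grasp; the last joint's range is limited). The gripper opens to 88 mm and grips with 3 to 60 N. Pads are 19 mm wide; open, the fingers measure 130 mm over their backs; the gripper's body (78 mm by 193 mm) begins 47 mm behind the grasp point.
Start: joints at [1.6, 0.359, 0.012, 0, -1.224, -0.288], TCP at [0.173, 0.652, 0.227] pointing down, gripper open.
Joint ranges: [-3.07, 3.07], [-1.43, 2.12], [-1.02, 1.25], [-3.03, 1.67], [-3.05, -0], [-3.03, 3.03]. Speed limits (rad/s): [2.39, 2.39, 3.01, 3.14, 3.14, 3.14].

INTERFACE

Orientations are given as [roll, pitch, yaw] about the fixed x, y, z axes, in that order (R = Rz(yaw) Ry(pitch) Rx(roll)).
In Python, from station import arm, grab_frame gives the robot as it stands.
- The arm moves only by the tool jog_arm, never from a script. Its argument "deltas" is a list that holds one entry, the list of rows, each a list of 4 numbers: the shift along the tool's x, y, z in units of 60 mm (1.0 is 60 mm), then the turn about the tool's z in units of 5 degrees (1.0 is 5 degrees). A call has 1 to 8 rows; each row is the pose to reach, as a shift and turn from the pose commanded when the call began, along the tool's axes at that moment; what a row does not reach only later rows make up. A row lasts 1/8 s, in which the tool goes at most 62.5 mm and 10.7 degrees, less where a joint would pass 70% of its speed; a pose out of reach is approached as far as the arm can. A call with a gripper value outside its range is refused whole. "grip" is the finger opening in mm, from 0 to 87.6, set as the call begins (left out, the last holds). The fingers move at their own pace and stop on an object; "squeeze" is the grip in N (left out, the last holds). Time passes only in rows, so rows that repeat a pose let the fingers close. It gives the time, the measured TCP pose, the force, the opening and the grip force at its end, in the units of the state.
- arm.get_state(): the state, without advancing time (a new reading comes with each control period).
- grab_frame(name): name is "side" or "top"; returns a dict with "img" (480x640x3 uint8, red, green, blue), "vfov" (degrees; the focal length in pixels is half the picture's height over the tangent of half this angle, whatever the lens; pixels are square), "cx", "cy" (the principal point, pixels), "xyz" and "rotation" of the camera in the world. Camera axes: x right, y down, z forward; pixel columns grow to the right and rows downward; lengths in m; the calibration is good to about 2 mm. A picture is of the moment at which its call begins. There is no depth.
- arm.job_done(): hands the job in; it is judged then, once.
The state is a dict: "t": time; "q": joint angles; "qd": joint speeds; "joint_efforts": joint torques, N m; "eef_pos": TCP position; "ee_rot": TCP orientation; "force": force on the tool from outside, world axes, zero at the start; "moment": the same for the moment, N m; "width": finger opening in m; "gripper_force": force on a finger pad.
Only numpy, scipy, OpenCV 4.12 (cv2) and the standard library are available. Lean on these libraries where they do the work, as an engineer would, in place of code of your own. Each camera call takes 0.05 s, during which the arm holds its last target. There are 200 camera calls.

TASK

First take the loose locating pin out of its wooden stand, stand it upright and fully home in the bore of the grey drive housing, between the two prongs of the cover, and let go of it. Then turn the cover's quarter-turn wing fastener until its wing lines up with the two raised ribs on the cover, and then press the sprung cover down fully home against the frame. Finish while still holding the cover pressed down; leave the other things on the bench where they are.

Things in the scene. Friction and masses are not known exactly. Their poses are not given: they have to be found in the camera images.
- housing: Grey painted drive housing fixed to the bench, 200 x 240 x 90 mm (its own x, y, z); a dark finned motor (86 mm across, 150 mm long, its top 92 mm above the bench) is attached on its +x side, to 192 mm from the origin. Origin at the bench under the housing's centre, z up. The sprung cover lies over its -y part, the bore is in the solid top of its +y part.
- bore (a point): Centre of the mouth of the round bore in the housing's top, 90 mm above the bench, 85 mm along housing +y from the housing's centre. Bore 14.5 mm wide with a 3 mm chamfer, 30 mm deep, flat bottom, in a bare metal square (30 mm) let into the grey top, midway between the two prongs of the cover (34 mm apart, their top 14 mm above the bore mouth). Axes as the housing's.
- pin: Loose bright steel locating pin, 78 mm long, 0.11 kg: shank 12 mm diameter, 48 mm long, foot chamfered 3 mm; above it a cylindrical head, 20 mm diameter, 30 mm tall, to grip. Origin at the centre of the foot's underside, z towards the head. Starts upright in the stand, foot 10 mm above the bench. Fully home in the bore its foot is 30 mm below the bore mouth.
- stand: Light wood block fixed to the bench, 80 x 80 x 30 mm, with one hole 16 mm wide and 20 mm deep in the middle, in which the pin starts. Origin at the centre of its underside.
- cover_top (a point): Centre of the upper face of the cover, a bare aluminium plate 184 x 150 x 6 mm (housing x, y), captive on springs, two prongs at its +y edge. It lies on the fastener's axis, 35 mm along housing -y from the housing's centre, 104 mm above the bench when released. Axes as the housing's. Two ribs 2 mm high lie along housing x through this point, 34 to 58 mm to both sides of it.
- cover (a joint): How far the cover is pressed down, m: 0 released, 0.008 fully home on the frame. Springs push it up: 4 N of push starts it, 9 N brings it home; let go, it springs up again. Unless the fastener is aligned it goes down only about 2 mm, as a cross key under it meets a slotted plate.
- wing_top (a point): Centre of the top of the fastener's wing, 30 mm above the cover's upper face, on the fastener's axis. The wing is a dark steel upright plate 40 mm long (its own x), 12 mm thick (y) and 26 mm tall, on a 30 mm disc 2 mm high. x along the wing; z up.
- fastener (a joint): Angle of the wing from the line of the ribs (housing x), rad, counterclockwise positive seen from above. 0 = aligned; it starts at 0.75 to 1.35, and turns with light friction (0.06 N m) between -0.35 and 1.6, with no stop at 0. The cover can go home only within about 0.2 of 0.
- tin: Bystander: round steel tin, 84 mm diameter, 34 mm tall; origin at the centre of its underside. Leave alone.
- heel: Bystander: dark wooden shoe heel, about 80 x 50 x 45 mm; origin under its middle. Leave alone.
- last: Bystander: light wooden shoe last, about 220 x 76 x 95 mm; origin under its middle, x towards the toe. Leave alone.
There are look-alikes about, which are no part of the job. Of the things shaped like the pin, the steel one is meant.

How it is judged:
By the outcome, as a careful person would: the job done as asked, in the order asked, and still so for the second after the job is handed in, while the arm keeps its last pose, push and grip.
It also fails if it takes over 48 s, if anything falls off the work surface, if the arm or the gripper's body presses on something with over 40 N, if the wrist force passes 120 N, or if a joint passes its speed limit or range.

## Working session

There is one attempt and no reset: what is moved stays moved. The work goes in short steps, Python scripts to look and compute and a tool call to move; the robot and the scene stay as the last step left them, time stands still between calls to the robot, and variables do not carry over. Pictures are saved under pics/ and viewed, at most 10 in all, crops included, and the job is handed in when it is done.

Besides the shell and the picture viewer there is one more tool, called after "Request:" as name([rows], argument=value, ...), one row to a line, values as JSON. jog_arm: Moves the arm, as the interface text tells. Its arguments: {"type":"object","properties":{"deltas":{"type":"array"},"grip":{"type":"number"},"squeeze":{"type":"number"}},"required":["deltas"]}

```bash
ls; mkdir -p pics
python3 - <<'E'
from station import arm, grab_frame
import cv2, numpy as np
for n in("top","side"):
    f=grab_frame(n); cv2.imwrite(f"pics/{n}0.png",f["img"][:,:,::-1]); np.save(f"pics/{n}0.npy",f,allow_pickle=True)
    print(n,{k:np.round(v,4).tolist() for k,v in f.items() if k not in("img","name") and not isinstance(v,str)})
s=arm.get_state();print(s)
E
```

```text
pics
top {'vfov': 52.8918, 'cx': 321.9735, 'cy': 240.6934, 'xyz': [0.3539, -0.0021, 1.1605], 'rotation': [-2.9587, 0.0062, -1.5859]}
side {'vfov': 50.572, 'cx': 315.7684, 'cy': 238.7817, 'xyz': [0.4054, 0.7807, 0.7899], 'rotation': [-2.2538, 0.0239, -2.9521]}
{'t': 0.1, 'q': array([ 1.60008857e+00,  3.59287120e-01,  1.11663809e-02, -3.09028411e-04,
       -1.22410862e+00, -2.88119254e-01]), 'qd': array([ 0.00105126, -0.00142771,  0.00183881,  0.00122693,  0.00062253,
       -0.00025599]), 'joint_efforts': array([-1.81586369e-03, -5.84164274e+01,  2.93750793e+01,  7.01568648e+00,
        1.01079335e-02, -6.30680302e-05]), 'eef_pos': array([0.17266566, 0.65209273, 0.22574142]), 'ee_rot': array([ 3.14013613e+00, -1.28683176e-04, -2.58932126e-01]), 'force': array([-0.32356363, -0.10404312,  0.37666143]), 'moment': array([ 0.00630296, -0.06252081,  0.02730569]), 'gripper_force': 0.0, 'width': 0.08771285376741136}
```

View pics/top0.png

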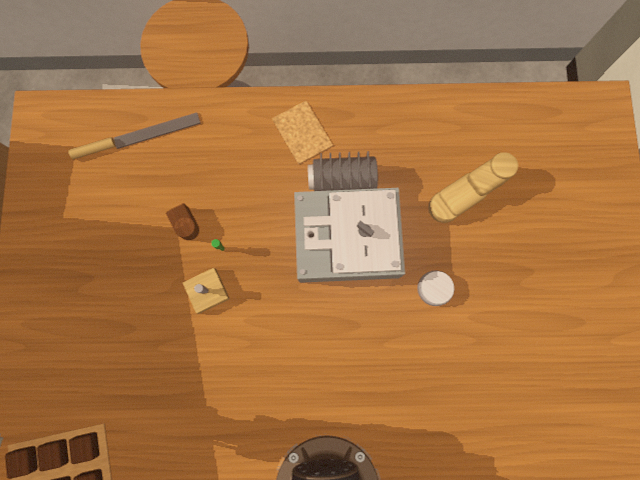

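View pics/side0.png

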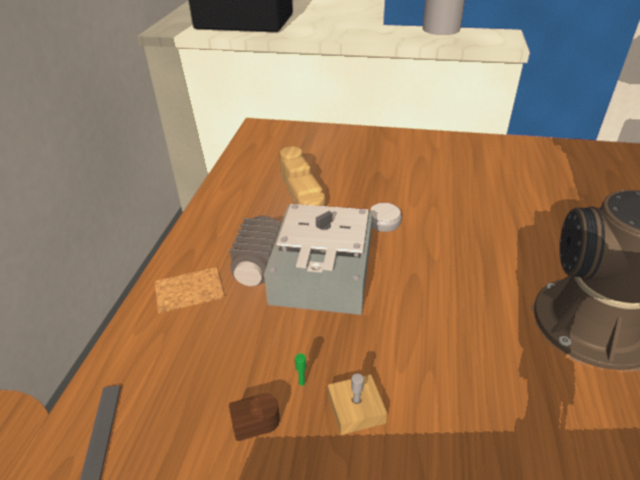

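Candidates for the pin are the steel one in the stand, at top (202,289) and side (357,385), and a green look-alike at top (217,243) and side (301,368). I choose the steel one. The housing is at top (350,235), with its motor at (343,173), the bore at (311,234) and the wing at (365,229). One close crop to check this.

```bash
cat > h.py <<'E'
import numpy as np, cv2
from scipy.spatial.transform import Rotation as Ro
def ray(f,p):
    F=240/np.tan(np.radians(f["vfov"]/2)); d=np.array([(p[0]-f["cx"])/F,(p[1]-f["cy"])/F,1.])
    R=Ro.from_euler("xyz",f["rotation"]) if np.size(f["rotation"])==3 else Ro.from_matrix(f["rotation"])
    d=R.apply(d); return np.array(f["xyz"]),d/np.linalg.norm(d)
def plane(f,p,z):
    o,d=ray(f,p); return o+d*(z-o[2])/d[2]
def proj(f,X):
    F=240/np.tan(np.radians(f["vfov"]/2)); c=Ro.from_euler("xyz",f["rotation"]).inv().apply(np.array(X)-f["xyz"])
    return np.array([f["cx"]+F*c[0]/c[2],f["cy"]+F*c[1]/c[2]])
def tri(f,p,g,q):
    o,d=ray(f,p);a,e=ray(g,q); t=np.linalg.lstsq(np.c_[d,-e],a-o,rcond=None)[0]
    A,B=o+d*t[0],a+e*t[1]; return (A+B)/2,np.linalg.norm(A-B)
def load(n): return np.load(f"pics/{n}.npy",allow_pickle=True).item()
E
python3 - <<'E'
from h import *
T,S=load("top0"),load("side0")
c=lambda f,x,y,w,h,k:cv2.resize(f["img"][y:y+h,x:x+w,::-1],None,fx=k,fy=k,interpolation=cv2.INTER_CUBIC)
a=np.hstack([c(T,285,180,130,110,3),c(T,172,255,65,65,330/65)])[:, :800]
b=np.hstack([c(S,262,195,120,80,3.2),c(S,322,365,70,256/3.2*1//1 and 80,3.2)])
W=max(a.shape[1],b.shape[1]); pad=lambda m:cv2.copyMakeBorder(m,0,0,0,W-m.shape[1],0)
m=np.vstack([pad(a),pad(b)]);print(m.shape);cv2.imwrite("pics/c1.png",m)
print(tri(T,(202,289),S,(357,377)), tri(T,(311,234),S,(317,267)), plane(T,(0,400),.3))
E
```

```text
(586, 720, 3)
(array([0.44952725, 0.27194533, 0.07979439]), np.float64(0.002506033100926537)) (array([0.56639475, 0.02613562, 0.08847844]), np.float64(0.003443245077213676)) [0.24414481 0.55752771 0.3       ]
```

View pics/c1.png

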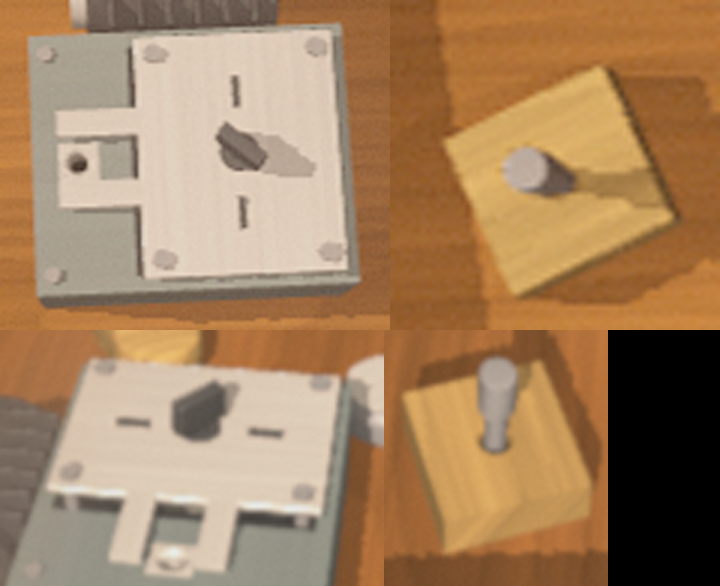

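The crop shows the steel pin upright in the stand, with its head top at crop (525,169) and (497,369). It also shows the bore (77,162), the ribs (236,91) and (243,213), and the oblique wing.

Run:
```python
from h import *
T,S=load("top0"),load("side0")
k=330/65
A=lambda x,y:(285+(x+.5)/3-.5,180+(y+.5)/3-.5)
B=lambda x,y:(172+(x-389.5)/k-.5,255+(y+.5)/k-.5)
C=lambda x,y:(262+(x+.5)/3.2-.5,195+(y-329.5)/3.2-.5)
D=lambda x,y:(322+(x-383.5)/3.2-.5,365+(y-329.5)/3.2-.5)
np.set_printoptions(precision=4,suppress=True)
print("pin top tri",tri(T,B(525,169),S,D(497,370)),"T",plane(T,B(525,169),.088)[:2],"S",plane(S,D(497,370),.088)[:2])
st=[plane(T,B(*p),.03)[:2] for p in((605,66),(680,218),(520,296),(443,142))]; st=np.array(st)
print("stand",st.mean(0),[np.linalg.norm(st[i]-st[i-1]) for i in range(4)],np.degrees(np.arctan2(*(st[0]-st[3])[::-1])))
st=np.array([plane(S,D(*p),.03)[:2] for p in((403,396),(543,360),(589,487),(441,551-12*0))]);print("stand S",st.mean(0),[np.linalg.norm(st[i]-st[i-1]) for i in range(4)])
print("bore",plane(T,A(77,162),.088)[:2],plane(S,C(169,557),.09)[:2])
r1=plane(T,A(236,91),.106)[:2];r2=plane(T,A(243,213),.106)[:2];print("ribs T",r1,r2,(r1+r2)/2,np.linalg.norm(r1-r2),np.degrees(np.arctan2(*(r1-r2)[::-1])))
r1=plane(S,C(133,422),.106)[:2];r2=plane(S,C(266,433),.106)[:2];print("ribs S",r1,r2,(r1+r2)/2,np.linalg.norm(r1-r2),np.degrees(np.arctan2(*(r1-r2)[::-1])))
p=np.array([plane(T,A(*p),.104)[:2] for p in((133,38),(333,28),(350,268),(145,278))])
print("plate",p.mean(0),[np.linalg.norm(p[i]-p[i-1]) for i in range(4)],np.degrees([np.arctan2(*(p[0]-p[3])[::-1]),np.arctan2(*(p[1]-p[2])[::-1]),np.arctan2(*(p[0]-p[1])[::-1])]))
# wing mask
for n,f,z in(("T",T,.134),("S",S,.134)):
    g=f["img"].astype(int); c=proj(f,np.r_[(p.mean(0)),z]); print(n,"wing top pred",c)
    x,y=int(c[0])-16,int(c[1])-16; m=(g[y:y+36,x:x+36].max(2))
    print(m[4:32,4:32])
```

```text
pin top tri (array([0.4502, 0.2783, 0.0884]), np.float64(0.00011973906965106385)) T [0.4502 0.2784] S [0.4503 0.278 ]
stand [0.45   0.2764] [np.float64(0.08167425898816325), np.float64(0.07971618297714432), np.float64(0.08029324903995542), np.float64(0.0806020167056176)] -65.22326761513717
stand S [0.4495 0.284 ] [np.float64(0.09311719441079529), np.float64(0.08136559357600634), np.float64(0.08077220612472974), np.float64(0.08533723074755835)]
bore [0.569  0.0277] [0.5702 0.0247]
ribs T [ 0.6177 -0.0925] [ 0.5251 -0.0948] [ 0.5714 -0.0937] 0.09268886940766853 1.4341999823832152
ribs S [ 0.6176 -0.0906] [ 0.5249 -0.0929] [ 0.5712 -0.0918] 0.09272865718302753 1.3832501273323774
plate [ 0.5721 -0.0944] [np.float64(0.1825600724509757), np.float64(0.151508009873965), np.float64(0.18282495775958396), np.float64(0.1505668637723765)] [ 1.7464  1.4517 91.9977]
T wing top pred [365.8356 227.2395]
[[225 222 221 221 225 225 223 223 226 194 154 173 206 228 225 221 221 224
  226 225 222 218 221 224 223 220 222 223]
 [225 222 222 223 223 224 222 221 224 224 220 219 221 226 224 223 221 224
  225 225
[... 5689 characters left out ...]
220 220 221 217 177 123  96  95  93  88  85  86  86  86  85  82  89  92
  100 136 197 219 221 220 219 219 220 218]
 [220 220 220 217 181 128  97  97  91  87  86  86  85  85  86  87  93  97
   98 133 198 219 220 221 220 220 220 217]
 [219 219 219 218 201 153 108  97  90  85  85  84  82  88  93  91  95  97
   99 137 198 220 221 221 220 220 221 216]
 [218 219 219 219 215 184 147 123 100  85  83  87  90  94  95  96  96 104
  120 163 207 220 220 221 220 220 221 217]
 [219 219 218 219 219 212 199 177 147 119 104 100 100 102 101 106 115 139
  167 198 217 220 221 220 219 220 221 219]
 [218 218 218 219 218 219 218 212 198 176 153 140 140 140 141 149 161 189
  208 217 220 220 220 219 220 220 220 220]]
```

Request:
jog_arm([
  [[0.5,0.4,0,0],[1.2,1.0,0,0],[2.1,1.7,0,0],[3.1,2.5,0,0],[4.1,3.3,0.2,0],[5.1,4.1,0.4,0],[5.8,4.65,0.6,0],[6.05,4.84,0.7,0]],
], grip=44, squeeze=25)

```text
t: 1.1
eef_pos: [0.4502, 0.2772, 0.1844]
ee_rot: [-3.141, -0.0, -0.258]
force: [1.0, 0.4, -0.5]
width: 0.044
gripper_force: 0.0
```

```bash
cat >> h.py <<'E'
from station import arm
def go(x,y,z,yaw=None):
    s=arm.get_state(); R=Ro.from_euler("xyz",s["ee_rot"]); d=R.inv().apply(np.array([x,y,z])-s["eef_pos"])/.06
    w=0 if yaw is None else -(yaw-np.degrees(s["ee_rot"][2]))/5
    print("t",round(s["t"],2),"p",s["eef_pos"].round(4),"r",s["ee_rot"].round(4),"q",s["q"].round(2),"F",s["force"].round(1),"w",round(s["width"],4),"DELTA",d.round(3),round(w,2))
E
python3 - <<'E'
from h import *
go(.450,.278,.064)
E
```

```text
t 1.1 p [0.4502 0.2772 0.1844] r [-3.141e+00 -3.000e-04 -2.584e-01] q [ 0.92  0.15 -0.37 -0.   -1.05  0.39] F [ 1.   0.4 -0.5] w 0.044 DELTA [-0.007 -0.011  2.007] 0
```

Request:
jog_arm([
  [[0,0,0.4,0],[0,0,1.0,0],[0,0,1.6,0],[0,0,1.9,0],[0,0,2.0,0],[0,0,2.0,0]],
])

```text
t: 1.85
eef_pos: [0.4494, 0.2789, 0.0646]
ee_rot: [3.141, 0.0, -0.259]
force: [-0.2, -0.0, 0.9]
width: 0.0442
gripper_force: 0.0
```

Request:
jog_arm([
  [[0,0,0,0],[0,0,0,0],[0,0,0,0],[0,0,0,0],[0,0,0,0]],
], grip=10, squeeze=25)

```text
t: 2.48
eef_pos: [0.4496, 0.2791, 0.065]
ee_rot: [-3.141, -0.0, -0.259]
force: [0.7, -0.4, 4.1]
width: 0.0191
gripper_force: 25.0
```

Request:
jog_arm([
  [[0,0,-0.2,0],[0,0,-0.6,0],[0,0,-1.1,0],[0,0,-1.6,0],[0,0,-2.0,0],[0,0,-2.2,0],[0,0,-2.2,0]],
])

```text
t: 3.35
eef_pos: [0.4494, 0.2791, 0.1971]
ee_rot: [-3.14, -0.0, -0.259]
force: [-0.7, 0.0, -1.5]
width: 0.0192
gripper_force: 25.0
```

Run:
```python
from h import *
go(.569,.0265,.190)
```

```text
t 3.35 p [0.4494 0.2791 0.1971] r [-3.1404e+00 -4.0000e-04 -2.5890e-01] q [ 0.93  0.14 -0.35 -0.   -1.08  0.39] F [-0.7  0.  -1.5] w 0.0192 DELTA [3.004 3.559 0.115] 0
```

Request:
jog_arm([
  [[0.2,0.25,0,0],[0.6,0.75,0,0],[1.1,1.35,0,0],[1.65,2.0,0,0],[2.2,2.6,0,0],[2.65,3.15,0,0],[2.9,3.45,0,0],[3.0,3.56,0,0]],
])

```text
t: 4.35
eef_pos: [0.5683, 0.0241, 0.1951]
ee_rot: [3.14, 0.002, -0.261]
force: [-0.2, 0.1, -1.5]
width: 0.0196
gripper_force: 25.0
```

Request:
jog_arm([
  [[0,0,0,0],[0,0,0,0]],
])

```text
t: 4.6
eef_pos: [0.5683, 0.0268, 0.1963]
ee_rot: [3.141, 0.001, -0.258]
force: [0.7, -0.3, -1.2]
width: 0.0192
gripper_force: 25.0
```

Run:
```python
from h import *
from station import grab_frame
go(.569,.0265,.114)
s=arm.get_state();ft=s["eef_pos"]-[0,0,.055]
ims=[]
for n in("top","side"):
    f=grab_frame(n); np.save(f"pics/{n}1.npy",f,allow_pickle=True)
    c=proj(f,ft);b=proj(f,[.569,.0265,.09]);print(n,c,b)
    x,y=int(c[0])-40,int(c[1])-40
    ims.append(cv2.resize(f["img"][y:y+90,x:x+80,::-1],None,fx=5,fy=5,interpolation=cv2.INTER_CUBIC));print(x,y)
cv2.imwrite("pics/c2.png",np.hstack(ims))
```

```text
t 4.6 p [0.5683 0.0268 0.1963] r [ 3.1414e+00  5.0000e-04 -2.5820e-01] q [ 0.39  0.21 -0.27 -0.   -1.09  0.92] F [ 0.7 -0.3 -1.2] w 0.0192 DELTA [1.400e-02 1.000e-03 1.371e+00] 0
top [310.02841366 229.16919323] [310.8379946  233.50234165]
270 189
side [314.57335523 247.20091832] [314.88353377 266.22962572]
274 207
```

View pics/c2.png

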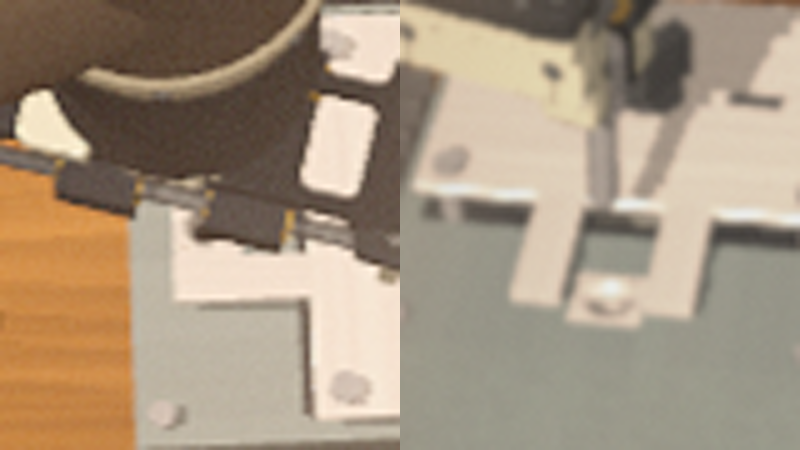

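The side crop shows the pin foot at (600,198), directly above the bore at (606,295), with the pin upright. Lower it in stages.

Request:
jog_arm([
  [[0,0,0.2,0],[0,0,0.5,0],[0,0,0.75,0],[0,0,0.8,0],[0,0,0.9,0],[0,0,0.95,0],[0,0,0.95,0]],
])

```text
t: 5.58
eef_pos: [0.5687, 0.0263, 0.1396]
ee_rot: [-3.142, -0.0, -0.259]
force: [0.1, 0.1, -0.8]
width: 0.0192
gripper_force: 25.0
```

Run:
```python
from h import *
go(.569,.0265,.114)
```

```text
t 5.58 p [0.5687 0.0263 0.1396] r [-3.1415e+00 -1.0000e-04 -2.5880e-01] q [ 0.39  0.26 -0.34 -0.   -0.97  0.92] F [ 0.1  0.1 -0.8] w 0.0192 DELTA [ 0.004 -0.004  0.427] 0
```

Request:
jog_arm([
  [[0,0,0.08,0],[0,0,0.17,0],[0,0,0.26,0],[0,0,0.34,0],[0,0,0.4,0],[0,0,0.42,0],[0,0,0.42,0]],
])

```text
t: 6.45
eef_pos: [0.5691, 0.0263, 0.115]
ee_rot: [-3.141, -0.001, -0.258]
force: [-1.0, -0.7, 4.2]
width: 0.0196
gripper_force: 25.0
```

Request:
jog_arm([
  [[0,0,0.02,0],[0,0,0.04,0],[0,0,0.04,0]],
])

```text
t: 6.82
eef_pos: [0.5701, 0.0263, 0.1147]
ee_rot: [-3.141, -0.004, -0.258]
force: [-3.8, -0.2, 17.3]
width: 0.0193
gripper_force: 25.0
```

Firm bottom contact at the expected height, so the pin is home. Ease off, open and rise.

Request:
jog_arm([
  [[0,0,-0.04,0],[0,0,-0.04,0],[0,0,-0.04,0]],
])

```text
t: 7.2
eef_pos: [0.5693, 0.0264, 0.1149]
ee_rot: [-3.141, -0.001, -0.259]
force: [-1.1, -0.8, 6.9]
width: 0.0194
gripper_force: 25.0
```

Request:
jog_arm([
  [[0,0,0,0],[0,0,0,0],[0,0,0,0],[0,0,-0.2,0],[0,0,-0.6,0],[0,0,-1.2,0],[0,0,-1.5,0],[0,0,-1.5,0]],
], grip=44)

```text
t: 8.2
eef_pos: [0.5697, 0.0266, 0.2067]
ee_rot: [-3.139, -0.003, -0.259]
force: [-0.1, -0.3, -0.8]
width: 0.0443
gripper_force: 0.0
```

Run:
```python
from h import *
from station import grab_frame
go(.5715,-.0935,.20,54.6)
f=grab_frame("side"); np.save("pics/side2.npy",f,allow_pickle=True)
b=proj(f,[.569,.0265,.138]);print(b)
x,y=int(b[0])-50,int(b[1])-55
cv2.imwrite("pics/c3.png",cv2.resize(f["img"][y:y+100,x:x+110,::-1],None,fx=5,fy=5,interpolation=cv2.INTER_CUBIC));print(x,y)
```

```text
t 8.2 p [0.5697 0.0266 0.2067] r [-3.1395 -0.0034 -0.2586] q [ 0.39  0.2  -0.26  0.   -1.11  0.92] F [-0.1 -0.3 -0.8] w 0.0443 DELTA [0.541 1.927 0.11 ] -13.88
[314.27905311 248.32903488]
264 193
```

View pics/c3.png

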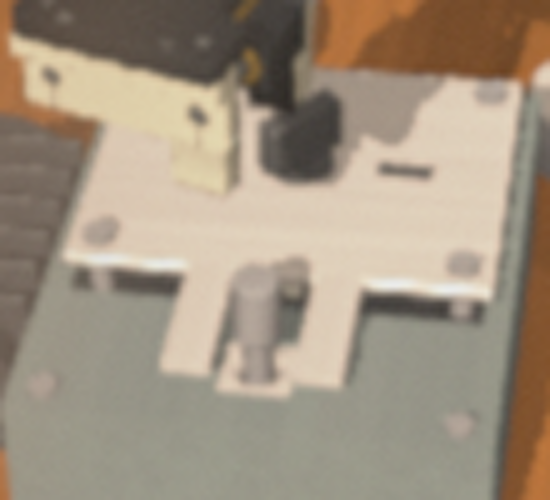

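The pin stands upright between the prongs, with its head top at crop (257,275), within 1 px of the home prediction. Now the wing.

Request:
jog_arm([
  [[0.05,0.2,0,-1.2],[0.15,0.5,0,-3.0],[0.25,0.9,0,-5.0],[0.35,1.3,0,-7.0],[0.45,1.65,0,-9.0],[0.52,1.85,0,-11.0],[0.54,1.93,0,-13.0],[0.54,1.93,0,-13.9]],
], grip=50)

```text
t: 9.25
eef_pos: [0.5697, -0.0944, 0.2032]
ee_rot: [-3.14, 0.001, 0.957]
force: [-0.4, -0.2, 0.6]
width: 0.0503
gripper_force: 0.0
```

Request:
jog_arm([
  [[0,0,0,0],[0,0,0,0]],
])

```text
t: 9.5
eef_pos: [0.5701, -0.0939, 0.2038]
ee_rot: [-3.141, 0.001, 0.952]
force: [0.8, -1.0, -0.8]
width: 0.0502
gripper_force: 0.0
```

Run:
```python
from h import *
go(.5715,-.0935,.112,54.6)
```

```text
t 9.5 p [ 0.5701 -0.0939  0.2038] r [-3.1409e+00  6.0000e-04  9.5240e-01] q [ 0.18  0.22 -0.24 -0.   -1.12  2.35] F [ 0.8 -1.  -0.8] w 0.0502 DELTA [0.019 0.016 1.531] -0.01
```

Request:
jog_arm([
  [[0.02,0.02,0.3,0],[0.02,0.02,0.7,0],[0.02,0.02,1.1,0],[0.02,0.02,1.35,0],[0.02,0.02,1.5,0],[0.02,0.02,1.53,0],[0.02,0.02,1.53,0]],
])

```text
t: 10.38
eef_pos: [0.5724, -0.0936, 0.1131]
ee_rot: [3.141, -0.0, 0.954]
force: [-0.0, 0.2, 0.2]
width: 0.0501
gripper_force: 0.0
```

Request:
jog_arm([
  [[0,0,0,0],[0,0,0,0],[0,0,0,0],[0,0,0,0],[0,0,0,0],[0,0,0,0]],
], grip=4, squeeze=20)

```text
t: 11.12
eef_pos: [0.5704, -0.0931, 0.1123]
ee_rot: [-3.139, 0.001, 0.954]
force: [-5.3, 4.5, 4.0]
width: 0.0122
gripper_force: 20.0
```

Run:
```python
from h import *
go(.5715,-.0935,.112,1.6)
print(arm.get_state()["moment"])
```

```text
t 11.12 p [ 0.5704 -0.0931  0.1123] r [-3.1387e+00  1.1000e-03  9.5380e-01] q [ 0.18  0.3  -0.35 -0.   -0.92  2.35] F [-5.3  4.5  4. ] w 0.0122 DELTA [0.005 0.02  0.005] 10.61
[ 1.67590908  2.0916422  -0.07913926]
```

Request:
jog_arm([
  [[0,-0.02,0,0.5],[0,-0.02,0,1.7],[0,-0.02,0,3.2],[0,-0.02,0,4.8],[0,-0.02,0,6.4],[0,-0.02,0,8.0],[0,-0.02,0,9.6],[0,-0.02,0,10.6]],
])

```text
t: 12.12
eef_pos: [0.5702, -0.0927, 0.1126]
ee_rot: [-3.141, 0.002, 0.026]
force: [-4.0, 2.3, 4.2]
width: 0.0121
gripper_force: 20.0
```

Request:
jog_arm([
  [[0,0,0,0],[0,0,0,0]],
])

```text
t: 12.38
eef_pos: [0.5702, -0.0927, 0.1125]
ee_rot: [-3.141, 0.002, 0.031]
force: [-4.9, 2.9, 4.4]
width: 0.0119
gripper_force: 20.0
```

Run:
```python
from h import *
from station import grab_frame
go(.5715,-.0935,.104,1.6)
print(arm.get_state()["moment"])
ims=[]
for n in("side","top"):
    f=grab_frame(n); np.save(f"pics/{n}3.npy",f,allow_pickle=True)
    b=proj(f,[.571,-.05,.12]);x,y=int(b[0])-60,int(b[1])-60
    ims.append(cv2.resize(f["img"][y:y+120,x:x+120,::-1],None,fx=3.3,fy=3.3,interpolation=cv2.INTER_CUBIC))
cv2.imwrite("pics/c4.png",np.hstack(ims))
```

```text
t 12.38 p [ 0.5702 -0.0927  0.1125] r [-3.1413e+00  1.5000e-03  3.0900e-02] q [ 0.18  0.3  -0.36 -0.   -0.92  1.43] F [-4.9  2.9  4.4] w 0.0119 DELTA [0.022 0.014 0.142] 0.03
[ 1.09457994  1.63468216 -0.07924492]
```

View pics/c4.png

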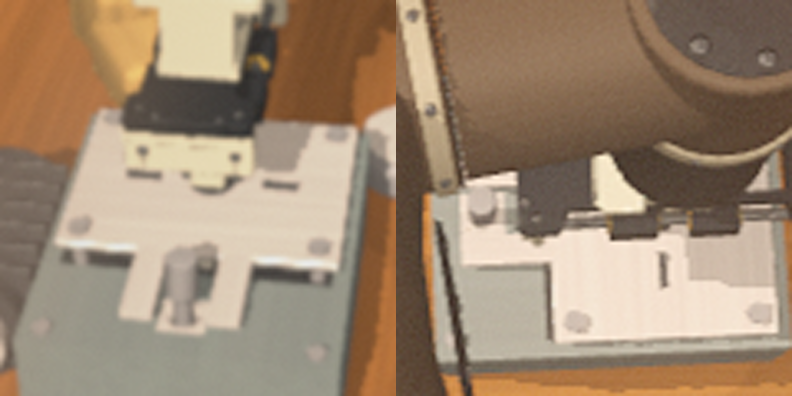

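The wing is clamped in line with the ribs and the pin is still home. Now press.

Request:
jog_arm([
  [[0,0,0,0],[0,0,0.02,0],[0,0,0.04,0],[0,0,0.07,0],[0,0,0.1,0],[0,0,0.13,0],[0,0,0.14,0],[0,0,0.14,0]],
], squeeze=45)

```text
t: 13.48
eef_pos: [0.5702, -0.0928, 0.1047]
ee_rot: [-3.141, 0.001, 0.031]
force: [-5.9, 2.9, 9.7]
width: 0.0119
gripper_force: 45.0
```

Request:
jog_arm([
  [[0,0,0.02,0],[0,0,0.04,0],[0,0,0.05,0],[0,0,0.05,0]],
])

```text
t: 13.98
eef_pos: [0.5703, -0.0928, 0.1044]
ee_rot: [3.141, -0.0, 0.032]
force: [-13.6, 6.7, 30.2]
width: 0.0118
gripper_force: 45.0
```

Hard stop at 8 mm of travel (force 30 N). One last look before handing in.

Run:
```python
from h import *
from station import grab_frame
f=grab_frame("side"); b=proj(f,[.571,-.05,.12]);x,y=int(b[0])-60,int(b[1])-60
c=lambda f:cv2.resize(f["img"][y:y+120,x:x+120,::-1],None,fx=3.3,fy=3.3,interpolation=cv2.INTER_CUBIC)
cv2.imwrite("pics/c5.png",np.hstack([c(load("side3")),c(f)])); go(.5715,-.0935,.104,1.6)
```

```text
t 14.03 p [ 0.5703 -0.0928  0.1044] r [ 3.1413e+00 -1.0000e-04  3.2100e-02] q [ 0.18  0.31 -0.37  0.   -0.9   1.43] F [-14.4   6.6  30.7] w 0.0117 DELTA [0.019 0.013 0.006] 0.05
```

View pics/c5.png

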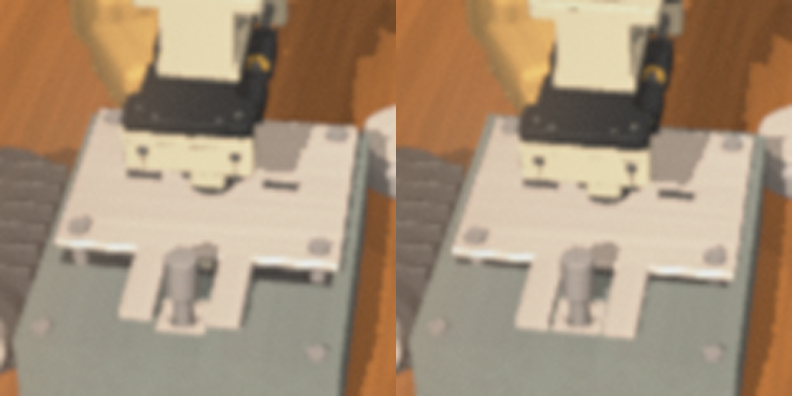

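The right half shows the cover down, with the gap under its front edge closed and the prongs lower (630,335). The pin is unmoved at (577,260), and the fingers still clamp the wing in line with the ribs.

```bash
python3 -c "
from station import arm
print(arm.job_done())"
```

```text
the job is handed in; nothing more can be done
None
```

The job is handed in at about 14 s of the 48 s: the steel pin stands home in the bore and released, the wing is in line with the ribs, and the cover is held pressed against its hard stop (8 mm travel, about 30 N).

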